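Close up a row of boxed fittings with a squeeze-release bookend

TASK

The three cartons on the toothed steel rail on the shop counter stand loose between a fixed bookend and a sliding one. Squeeze the sliding bookend's release lever against its post, keep it squeezed while you slide the bookend until the cartons are gently pushed together against the fixed bookend, then let the lever go so that its pawl drops fully into the nearest notch, leaving no gap in the row that another notch could have taken up. Do not force the locked bookend, crush or tip the cartons, or disturb the other things on the counter.

Things in the scene. Friction and masses are not known exactly. Their poses are not given: they have to be found in the camera images.
- rack: Fixed steel rail tray, 480 mm along y, 116 mm across x, upper face 10 mm above the counter; origin on the counter under its middle. Its +x edge (x = 50 mm) has square teeth 6 mm deep, 14 mm high. The notches between are 5.5 mm wide, uneven: 12 to 14.5 mm from one to the next, to be found by feel. The sliding bookend starts at the +y end and closes the row by moving to -y.
- fence: The fixed bookend, dark steel, 100 mm wide, 80 mm high, standing on the rail tray, not movable by hand. Origin at the foot of its face towards the cartons (on the tray, 10 mm above the counter); its y points to the cartons and the sliding bookend and is parallel to the rail's y.
- stop_face (a point): Point on the sliding bookend's upright plate (dark steel, 100 mm wide, 4 mm thick, top edge 88 mm above the counter): on the face that pushes the cartons, in the middle of the rail (rail x = 0), 48 mm above the counter. With the row closed tight it is 135 mm from the fence face.
- handle (a point): Middle of the sliding bookend's handle post (10 mm thick in rail x, 30 mm wide in rail y, top 138 mm above the counter): 115 mm above the counter, 40 mm behind (+y of) the pushing face, at rail x = 41 mm; the post's outer side is at x = 36 mm. Grip post and lever paddle together from above, closing along rail x, 110 to 120 mm above the counter; 25 N of grip squeezes and carries.
- paddle (a point): Middle of the aluminium release lever's paddle (5 mm thick, 30 mm wide along the rail, 50 mm tall, at the same place along the rail as the post, on its +x side). At rest it leans outward and its outer face is 45 mm from the post's outer side at mid height (50 mm at its top); fully squeezed it is upright and this distance is 31 mm.
- release (a joint): Angle of the release lever (rad): 0 let go with the pawl fully in a notch, 0.22 fully squeezed against the stop. Above about 0.14 the pawl is clear of the teeth; let go on top of a tooth it stays at about 0.12. The spring gives 4 N at the paddle at rest, 9 N fully squeezed.
- travel (a joint): Travel of the sliding bookend (m): 0 at the start, locked in a notch, growing as it moves towards the cartons and the fence, at most 0.19. Unlocked it slides with about 2 N of friction. The notches lie at uneven travels.
- bookend: The sliding bookend's rigid plate and post as one solid; origin on the tray at the foot of the pushing face, rail x = 0, its x and y parallel to the rail's.
- lever: The aluminium release lever; origin on its hinge, 50 mm above the counter at rail x = 64 mm, in line with the handle. The pawl at its foot, 2.5 mm thick along the rail, points to -x and locks into the notches. More than 30 N between pawl and teeth counts as forcing.
- carton1: Carton with paper band nearest the fence, 80 x 45 x 70 mm (rail x, rail y, height), 110 to 220 g, loose on the tray; origin at the middle of its underside. More than 35 N on a carton from either bookend crushes it.
- carton2: Middle carton, the same.
- carton3: Carton nearest the sliding bookend, the same.
- fitting_a: Bystander: brass fitting 32 mm across, 42 mm high; origin under its middle.
- fitting_b: Bystander: brass fitting 40 mm across, 42 mm high; origin under its middle.
- tape_roll: Bystander: yellow tape roll 90 mm across, 40 mm high; origin under its middle.
- seal_ring: Bystander: black rubber ring 80 mm across, 20 mm high; origin under its middle.
- water: Bystander: clear bottle 62 mm across, 190 mm high; origin under its middle.
- jar: Bystander: amber jar 56 mm across, 65 mm high; origin under its middle.
There are look-alikes about, which are no part of the job. What is shaped like the carton2 but blue is not meant.

How it is judged:
By the outcome, as a careful person would: the job done as asked, in the order asked, and still so for the second after the job is handed in, with the robot touching nothing.
It also fails if it takes over 58 s, if anything falls off the work surface, if the arm or the gripper's body presses on something with over 40 N, if the wrist force passes 120 N, or if a joint passes its speed limit or range.

ROBOT

A 6-joint arm with a two-finger parallel gripper is mounted at the origin on the work surface. World frame = base frame: x ahead of the robot, y to its left, z up, the work surface at z = 0. Lengths are in m, angles in degrees, forces in N, time in s.
With the tool pointing down it reaches from about 0.325 to 0.9 m from the base axis. Payload 6.1 kg.
Tool frame: the origin (TCP) lies midway between the tips of the shut fingers; the grasp point (between the pads) lies 19 mm behind it; z points along the fingers, y is the line along which they close (so a half turn about z gives the same grasp; the last joint's range is limited). The gripper opens to 87 mm and grips with 3 to 60 N. Pads are 19 mm wide; open, the fingers measure 117 mm over their backs; the gripper's body (75 mm by 190 mm) begins 51 mm behind the grasp point.
Start: joints at [60.327, 12.628, 87.462, -0, 79.91, -7.225], TCP at [0.239, 0.578, 0.198] pointing down, gripper open.
Joint ranges: [-170.65, 170.65], [-52.31, 119.04], [5.05, 147.46], [-71.25, 251.25], [11.57, 151.72], [-153.62, 153.62]. Speed limits (degrees/s): [147.25, 147.25, 172.46, 180, 180, 180].

INTERFACE

Orientations are given as a 3x3 rotation matrix whose columns are the frame's x, y, z axes.
In Python, from station import status, viewer, hand_in, finder gives the robot as it stands.
- The arm moves only by the tool jog_arm, never from a script. Its argument "deltas" is a list of rows, each a list of 3 entries, a list of its own where there are three numbers: the closure, from 0 (fully open) to 1 (shut), then the shift along the tool's x, y, z in m, then the turn about the tool's z in degrees. In form: [[claw, [x, y, z], twist], ...]. A call has 1 to 5 rows; each row shifts and turns the commanded pose from where the row before left it, along the tool's axes as they then stand; what a row does not reach is not made up. A row lasts 1/8 s, in which the tool goes at most 62.5 mm and 10.7 degrees, less where a joint would pass 70% of its speed; a pose out of reach is approached as far as the arm can. A call is refused whole if a number of a shift passes 0.0625 or a number of a turn 10.7, either way. A call with a gripper value outside its range is refused whole. The fingers move at their own pace and stop on an object; the grip force is fixed at half the most. Time passes only in rows, so rows that do not move let the fingers close. It gives the time, the measured TCP pose, the force, the opening and the grip force at its end, in the units of the state.
- status.get_obs(): the state, without advancing time (a new reading comes with each control period).
- viewer.camera(name): name is "scene" or "top"; returns a dict with "pixels" (480x640x3 uint8, blue, green, red), "mtx" (3x3 intrinsics, pixels), "eye" and "orientation" of the camera in the world. Camera axes: x right, y down, z forward; pixel columns grow to the right and rows downward; lengths in m; the calibration is good to about 2 mm. A picture is of the moment at which its call begins. There is no depth.
- hand_in(): hands the job in; it is judged then, once.
Trained networks look in a picture, given as the dict that the camera call returned (one of the last four; its "shot" number tells which), for a name from the list of things; names that differ only in an ending like _2 or _b are one class to them, and where a whole thing is asked for, a point or a joint stands for the part that bears it (a point fixed in the world has none). Each returns a list of dicts, best first, with "p" (0 to 1); they miss things now and then, are a little off and sometimes report something else, mostly with a low value. They report only what shows in the picture. A call takes as long as a camera call. They do not tell look-alikes from the thing itself.
- finder.search_frame(thing, picture): "pixel" ([column, row] in pixels, amid what is visible of it).
The state is a dict: "time_s": time; "joint_pos": joint angles; "qvel": joint speeds; "effort": joint torques, N m; "position": TCP position; "tcp_rot": TCP orientation; "force": force on the tool from outside, world axes, zero at the start; "moment": the same for the moment, N m; "finger_gap": finger opening in m; "grip_force": force on a finger pad.
Only numpy, scipy, OpenCV 4.12 (cv2) and the standard library are available. Lean on these libraries where they do the work, as an engineer would, in place of code of your own. Each camera call takes 0.05 s, during which the arm holds its last target. There are 200 camera calls.

## Working session

There is one attempt and no reset: what is moved stays moved. The work goes in short steps, Python scripts to look and compute and a tool call to move; the robot and the scene stay as the last step left them, time stands still between calls to the robot, and variables do not carry over. Pictures are saved under pics/ and viewed, at most 10 in all, crops included, and the job is handed in when it is done.

Besides the shell and the picture viewer there is one more tool, called after "Call:" in YAML: its name, and indented under it one key for each argument. jog_arm: Moves the arm, as the interface text tells. Its arguments: {"type":"object","properties":{"deltas":{"type":"array","items":{"type":"array"}}},"required":["deltas"]}

```bash
mkdir -p pics; cat > h.py <<'E'
import numpy as np, cv2
from station import status, viewer, hand_in, finder
def ray(P,px):
    d=np.linalg.inv(P['mtx'])@np.array([px[0],px[1],1.]); return np.array(P['eye']),np.array(P['orientation'])@d
def atz(P,px,z):
    e,d=ray(P,px); return e+d*(z-e[2])/d[2]
def proj(P,X):
    c=np.array(P['orientation']).T@(np.array(X)-np.array(P['eye'])); u=np.array(P['mtx'])@c; return u[:2]/u[2]
def tri(rs):
    A=0;b=0
    for e,d in rs:
        d=d/np.linalg.norm(d); M=np.eye(3)-np.outer(d,d); A=A+M; b=b+M@e
    return np.linalg.solve(A,b)
E
python3 - <<'E'
from h import *
o=status.get_obs(); print(o)
for n in ('scene','top'):
    P=viewer.camera(n); cv2.imwrite(f'pics/{n}0.png',P['pixels']); print(n,P['eye'],P['mtx'])
    for t in ('rack','fence','stop_face','handle','paddle','carton1','lever','bookend'):
        print(t,[(np.round(d['pixel']).tolist(),round(d['p'],2)) for d in finder.search_frame(t,P)[:4]])
E
```

```text
{'time_s': 0.0, 'joint_pos': array([ 6.03260845e+01,  1.26754893e+01,  8.75249355e+01, -1.50506396e-05,
        7.99118854e+01, -7.22503639e+00]), 'qvel': array([ 0.08011021, -0.11398398,  0.06794264,  0.00108808,  0.00504336,
        0.06084375]), 'effort': array([-1.47251922e-05, -4.94608247e+01, -3.87373817e+01,  6.98014023e-02,
        5.70839772e-02, -1.64699309e-04]), 'position': array([0.23833016, 0.57704703, 0.19644231]), 'tcp_rot': array([[-9.24220504e-01,  3.81857983e-01, -9.70188866e-04],
       [ 3.81859136e-01,  9.24218967e-01, -1.70324528e-03],
       [ 2.46269144e-04, -1.94464969e-03, -9.99998079e-01]]), 'force': array([ 0.31541717, -0.12337649,  0.13239214]), 'moment': array([-0.00159379,  0.00606911, -0.02544616]), 'grip_force': 0.0, 'finger_gap': 0.08685350289080186}
scene [1.03914124 0.56144476 0.64110512] [[453.51835329   0.         319.03627953]
 [  0.         453.51835329 242.57353745]
 [  0.           0.           1.        ]]
rack [([363.0, 315.0], 0.65), ([343.0, 240.0], 0.27)]
fence [([278.0, 233.0], 0.61)]
stop_face [([370.0, 315.0], 0.82)]
handle [([372.0, 318.0], 0.79)]
paddle [([347.0, 319.0], 0.83)]
carton1 [([362.0, 389.0], 0.91), ([295.0, 239.0], 0.88), ([312.0, 260.0], 0.81), ([425.0, 270.0], 0.57)]
lever [([350.0, 324.0], 0.87)]
bookend [([373.0, 316.0], 0.81)]
top [ 0.49980312 -0.01432069  1.07572336] [[594.35892496   0.         327.34927501]
 [  0.         594.35892496 243.42773958]
 [  0.           0.           1.        ]]
rack [([273.0, 241.0], 0.69)]
fence [([396.0, 252.0], 0.88), ([210.0, 227.0], 0.63), ([394.0, 176.0], 0.32)]
stop_face [([213.0, 229.0], 0.74), ([330.0, 244.0], 0.31)]
handle []
paddle [([208.0, 190.0], 0.97)]
carton1 [([331.0, 247.0], 0.82), ([363.0, 250.0], 0.77), ([285.0, 248.0], 0.76), ([165.0, 160.0], 0.7)]
lever [([206.0, 191.0], 0.64)]
bookend [([214.0, 230.0], 0.68)]
```

View pics/scene0.png

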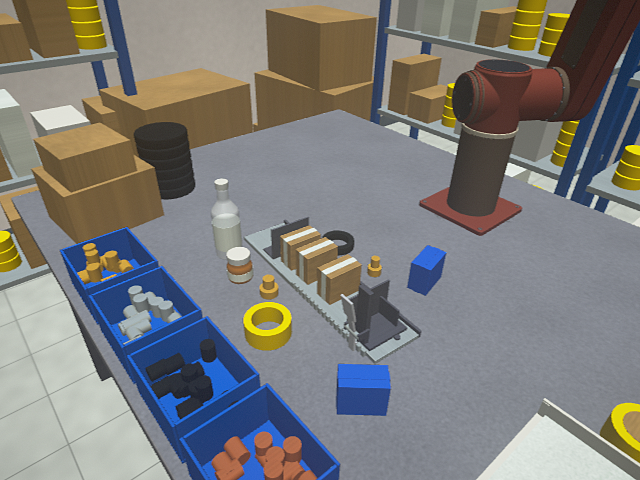

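View pics/top0.png

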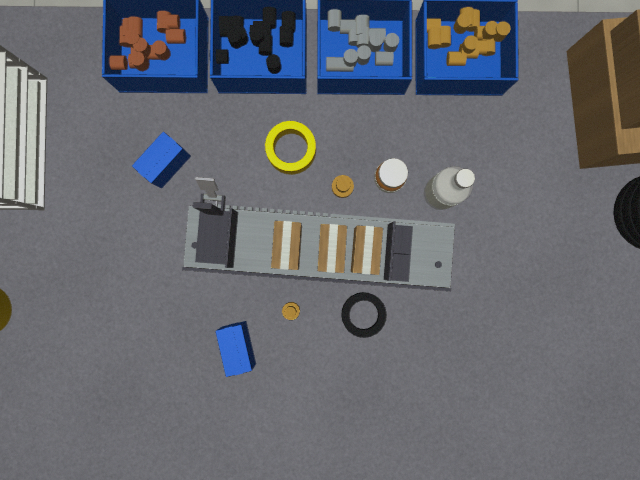

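The scene picture shows the rail with fence (about 290,240), three banded cartons, and the bookend with its lever at about (350,320). In the top picture the rail runs from (185,237) to (452,256), and the paddle is at (206,187). I'll zoom in on the rail.

```bash
python3 - <<'E'
from h import *
I=cv2.imread('pics/top0.png')[165:305,175:275]
cv2.imwrite('pics/c1.png',cv2.resize(I,None,fx=4.2,fy=4.2,interpolation=cv2.INTER_CUBIC))
P=viewer.camera('top')
im=P['pixels'].astype(int)
C=[atz(P,p,.01) for p in ((188,206),(454,224),(450,288),(184,268))]
for c in C: print(c.round(4))
print(proj(P,[.5,0,.01]))
E
```

```text
[0.6061 0.2186 0.01  ]
[ 0.5761 -0.2597  0.01  ]
[ 0.461 -0.252  0.01 ]
[0.4951 0.2243 0.01  ]
[309.71543021 265.71193756]
```

View pics/c1.png

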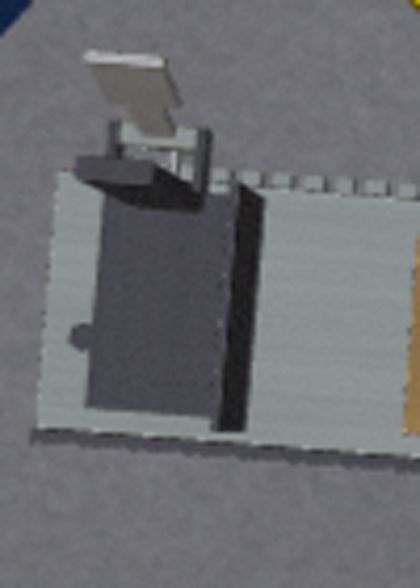

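```bash
python3 - <<'E'
from h import *
P=viewer.camera('top'); f=lambda a,b:(a/4.2+175,b/4.2+165)
C=np.array([atz(P,p,.01) for p in ((188,206),(454,224),(450,288),(184,268))])
y=(C[0]-C[1]+C[3]-C[2]);y/=np.linalg.norm(y);x=np.array([y[1],-y[0],0]);c=C.mean(0)
print('yaw',np.degrees(np.arctan2(-y[0],y[1])),c)
R=lambda X:(np.array([(X-c)@x,(X-c)@y])*1e3).round(1)
for k,p,z in (('postL',f(77,158),.138),('postR',f(157,160),.138),('postR2',f(153,184),.138),('postL2',f(77,180),.138),('padL',f(85,52),.14),('padR',f(163,58),.14),('plateT',f(240,185),.088),('plateB',f(216,418),.088),('platebot',f(246,432),.01)):
    X=atz(P,p,z); print(k,X.round(4),R(X))
S=viewer.camera('scene')
for t in ('paddle','handle','stop_face','fence'):
    for q,n in ((P,'top'),(S,'scene')):
        for d in finder.search_frame(t,q)[:1]:
            X=atz(q,d['pixel'],.115 if t in('paddle','handle') else .05);print(t,n,d['p'],X.round(4),R(X))
o=status.get_obs();print(o['position'])
I=S['pixels'][260:370,310:430];cv2.imwrite('pics/c2.png',cv2.resize(I,None,fx=5,fy=5,interpolation=cv2.INTER_CUBIC))
E
```

```text
yaw -3.8406828457839284 [ 0.53456868 -0.01720905  0.01      ]
postL [0.5987 0.1823 0.138 ] [ 50.7 203.3]
postR [0.5981 0.1523 0.138 ] [ 52.1 173.4]
postR2 [0.5891 0.1537 0.138 ] [ 43.  174.2]
postL2 [0.5904 0.1822 0.138 ] [ 42.4 202.7]
padL [0.6385 0.1794 0.14  ] [ 90.5 203.1]
padR [0.6364 0.1501 0.14  ] [ 90.4 173.8]
plateT [0.5936 0.1283 0.088 ] [ 49.2 149.2]
plateB [0.5014 0.1369 0.088 ] [-43.4 151.5]
platebot [0.4957 0.136  0.01  ] [-49.1 150.3]
paddle top 0.7 [0.6197 0.1626 0.115 ] [ 72.9 185.1]
paddle scene 0.56 [0.6418 0.1875 0.115 ] [ 93.2 211.5]
handle top 0.94 [0.5586 0.1557 0.115 ] [ 12.4 174.2]
handle scene 0.76 [0.6114 0.214  0.115 ] [ 61.2 235.9]
stop_face top 0.63 [0.564  0.1676 0.05  ] [ 16.9 186.4]
stop_face scene 0.77 [0.5596 0.1628 0.05  ] [ 12.9 181.3]
fence top 0.97 [ 0.5246 -0.1564  0.05  ] [  -0.6 -139.5]
[0.2386386  0.57762134 0.19752273]
```

View pics/c2.png

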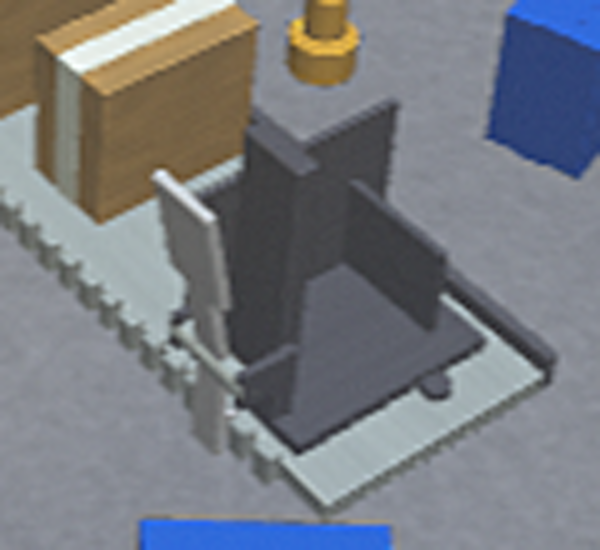

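The crop shows the post top and the leaning paddle clearly. The grasp centre comes out at about (0.604, 0.167) with rail yaw −3.84°. First I'll rotate the tool by +71.4°, then shift it.

Call:
jog_arm:
  deltas:
    - [0, [0, 0, 0], 10.2]
    - [0, [0, 0, 0], 10.2]
    - [0, [0, 0, 0], 10.2]
    - [0, [0, 0, 0], 10.2]
    - [0, [0, 0, 0], 10.2]

```text
time_s: 2.08
position: [0.2386, 0.5776, 0.1975]
tcp_rot: [[-0.279, 0.96, -0.0], [0.96, 0.279, -0.0], [-0.0, -0.0, -1.0]]
force: [-0.2, 0.5, 0.3]
finger_gap: 0.0868
grip_force: 0.0
```

Call:
jog_arm:
  deltas:
    - [0, [0, 0, 0], 10.2]
    - [0, [0, 0, 0], 10.2]
    - [0, [-0.0385, 0.0392, 0], 0]
    - [0, [-0.0385, 0.0392, 0], 0]
    - [0, [-0.0385, 0.0392, 0], 0]

```text
time_s: 2.7
position: [0.349, 0.4534, 0.1977]
tcp_rot: [[0.066, 0.998, 0.0], [0.998, -0.066, 0.0], [0.0, 0.0, -1.0]]
force: [0.4, -0.1, -0.7]
finger_gap: 0.0873
grip_force: 0.0
```

Call:
jog_arm:
  deltas:
    - [0, [-0.0385, 0.0392, 0], 0]
    - [0, [-0.0385, 0.0392, 0], 0]
    - [0, [-0.0385, 0.0392, 0], 0]
    - [0, [-0.0385, 0.0392, 0], 0]
    - [0, [-0.0385, 0.0392, 0], 0]

```text
time_s: 3.32
position: [0.532, 0.2479, 0.1978]
tcp_rot: [[0.067, 0.998, 0.001], [0.998, -0.067, 0.0], [0.0, 0.001, -1.0]]
force: [1.0, 1.3, 0.5]
finger_gap: 0.0874
grip_force: 0.0
```

Call:
jog_arm:
  deltas:
    - [0, [-0.0385, 0.0392, 0], 0]
    - [0, [-0.0385, 0.0392, 0], 0]
    - [0, [0, 0, 0], 0]
    - [0, [0, 0, 0], 0]

```text
time_s: 3.82
position: [0.6036, 0.1673, 0.1972]
tcp_rot: [[0.068, 0.998, -0.001], [0.998, -0.068, 0.0], [0.0, -0.001, -1.0]]
force: [-1.0, 0.2, 0.1]
finger_gap: 0.0872
grip_force: 0.0
```

Call:
jog_arm:
  deltas:
    - [0, [0, 0, 0.025], 0]
    - [0, [0, 0, 0.025], 0]
    - [0, [0, 0, 0.025], 0]
    - [0, [0, 0, 0.024], 0]
    - [0, [0, 0, 0], 0]

```text
time_s: 4.45
position: [0.601, 0.1685, 0.0963]
tcp_rot: [[0.065, 0.998, -0.005], [0.998, -0.065, -0.0], [-0.001, -0.005, -1.0]]
force: [0.4, 0.3, 0.4]
finger_gap: 0.087
grip_force: 0.0
```

```bash
python3 - <<'E'
from h import *
S=viewer.camera('scene');I=S['pixels'][220:380,280:440];cv2.imwrite('pics/c3.png',cv2.resize(I,None,fx=3.7,fy=3.7,interpolation=cv2.INTER_CUBIC))
T=viewer.camera('top');cv2.imwrite('pics/t1.png',T['pixels'])
o=status.get_obs();print(o['position'],o['force'])
E
```

```text
[0.6036619  0.16833317 0.09933649] [-0.82689176  0.31735647 -0.06313664]
```

View pics/c3.png

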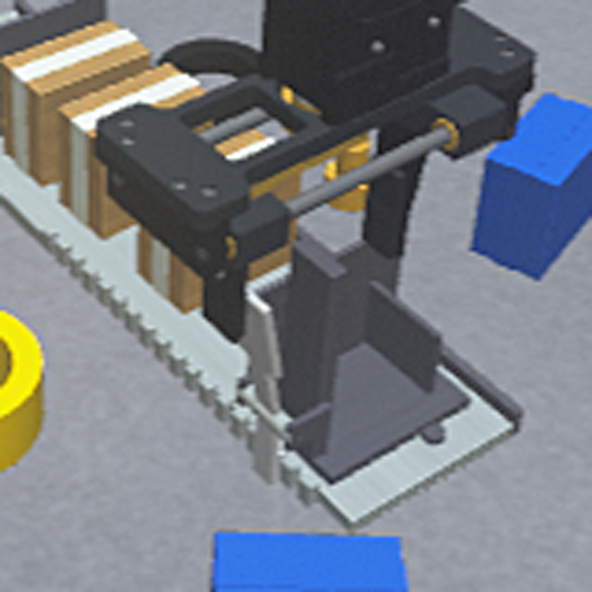

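The crop shows the fingers possibly on the −y side of the post, so I'll check by projection.

```bash
python3 - <<'E'
from h import *
S=viewer.camera('scene');T=viewer.camera('top')
o=status.get_obs();p=o['position'];R=o['tcp_rot'];print(p)
for k,X in (('tcp',p),('+tip',p+R@[0,.051,0]),('-tip',p+R@[0,-.051,0])):
    q=proj(S,X);print(k,q,((q-[280,220])*3.7).round(), proj(T,X))
# post top corners & paddle top in scene crop c2 (origin 310,260, x5)
for k,a,z in (('postnear',(312,168),.138),('postfar',(248,120),.138),('padnearTop',(212,220),.14),('padfarTop',(155,172),.14)):
    px=np.array(a)/5+[310,260]; print(k,px,atz(S,px,z).round(4))
y=np.array([.067,.99776,0]);
E
```

```text
[0.6047473  0.16796862 0.10031985]
tcp [358.13162412 307.15427226] [289. 322.] [206.9250395  201.45457546]
+tip [334.98376164 319.18617397] [203. 367.] [209.32471462 170.61943253]
-tip [379.83564474 295.87285725] [369. 281.] [204.51625682 232.40674804]
postnear [372.4 293.6] [0.5933 0.1868 0.138 ]
postfar [359.6 284. ] [0.5926 0.1555 0.138 ]
padnearTop [352.4 304. ] [0.6387 0.1856 0.14  ]
padfarTop [341.  294.4] [0.6372 0.1567 0.14  ]
```

View pics/t1.png

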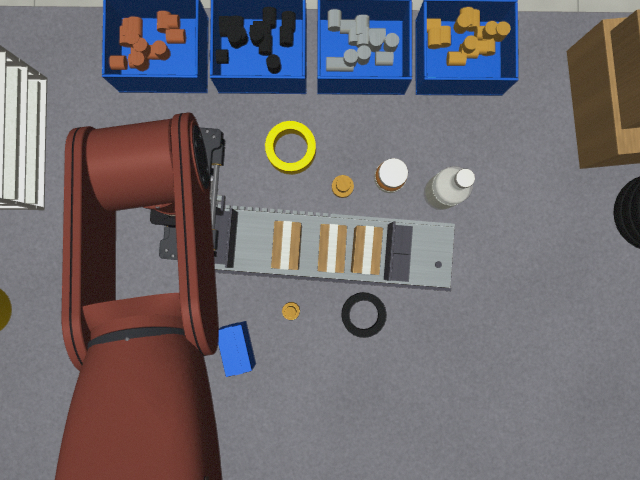

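```bash
python3 - <<'E'
from h import *
S=viewer.camera('scene')
o=status.get_obs();p=o['position'];R=o['tcp_rot']
I=S['pixels'][250:350,300:420];k=6.6;I=cv2.resize(I,None,fx=k,fy=k,interpolation=cv2.INTER_CUBIC)[:600]
for s in (1,-1):
    for z in (0,-.04):
        q=[((proj(S,p+R@[a,s*b,z])-[300,250])*k).astype(int) for a,b in ((-.0095,.0435),(.0095,.0435),(.0095,.0585),(-.0095,.0585))]
        cv2.polylines(I,[np.array(q)],True,(0,255,0) if z==0 else (0,0,255),1)
# post/paddle model
C=np.array([.53457,-.01721,0]);y=np.array([.067,.99776,0]);x=np.array([.99776,-.067,0]);O=C+x*.0055
L=lambda a,b,z:O+x*a+y*b+np.array([0,0,z])
for a0,a1,z in ((.036,.046,.138),(.081,.086,.14)):
    q=[((proj(S,L(a,b,z))-[300,250])*k).astype(int) for a,b in ((a0,.1734),(a1,.1734),(a1,.2034),(a0,.2034))]
    cv2.polylines(I,[np.array(q)],True,(255,255,0),1)
cv2.imwrite('pics/c4.png',I);print(p,I.shape)
E
```

```text
[0.60483688 0.16778013 0.10030942] (600, 792, 3)
```

View pics/c4.png

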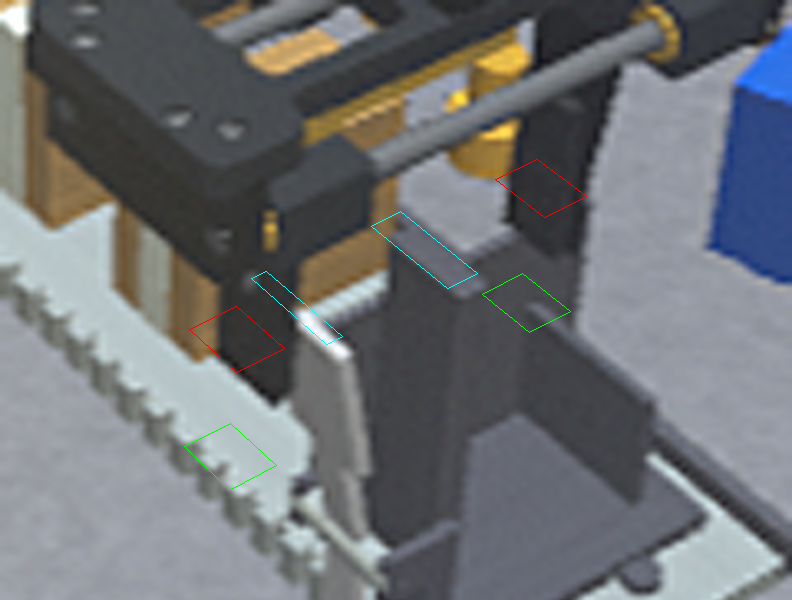

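The overlay (green: predicted tip outlines, cyan: my post/paddle model) shows the real + fingertip ending higher, at about (275,405) in the crop rather than (232,490). I'll check against the body corners and the picture timing.

```bash
python3 - <<'E'
from h import *
S=viewer.camera('scene'); T=viewer.camera('top')
o=status.get_obs();p=o['position'];R=o['tcp_rot']; print(p,o['joint_pos'])
I=S['pixels'][160:360,270:470].copy();k=3;I=cv2.resize(I,None,fx=k,fy=k,interpolation=cv2.INTER_CUBIC)
def box(P,I,o,k,z,a,b,c):
    q=[((proj(P,p+R@[s*a,t*b,z])-o)*k).astype(int) for s,t in((1,1),(1,-1),(-1,-1),(-1,1))]
    cv2.polylines(I,[np.array(q)],True,c,1)
box(S,I,[270,160],k,-.07,.0375,.095,(0,255,0))
box(S,I,[270,160],k,0,.0095,.0585,(0,0,255))
J=cv2.resize(T['pixels'][110:310,130:255],None,fx=3,fy=3,interpolation=cv2.INTER_CUBIC)
box(T,J,[130,110],3,-.07,.0375,.095,(0,255,0)); box(T,J,[130,110],3,-.1,.0375,.095,(255,255,0))
cv2.imwrite('pics/c5.png',np.hstack([I,J])[:, :790]); 
E
```

```text
[0.60466225 0.16747101 0.09987197] [ 8.28439773e+00  1.76285467e+01  9.22877065e+01 -5.73111036e-05
  6.99685750e+01  1.21188792e+01]
```

View pics/c5.png

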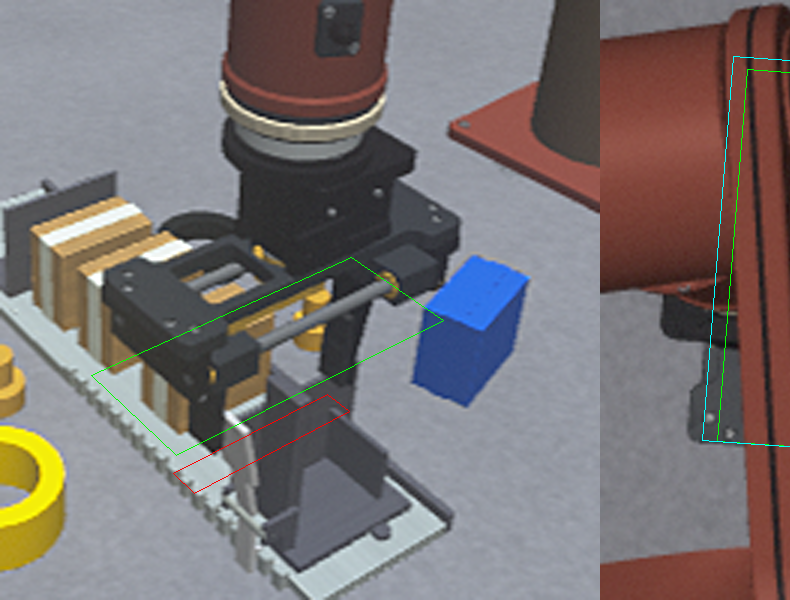

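Geometry suggests the real tips may sit a couple of cm above the reported height. Lowering 16 mm is safe either way, because the body stays clear of the post top, so I'll lower and then close.

Call:
jog_arm:
  deltas:
    - [0, [0.002, 0, 0.008], 0]
    - [0, [0, 0, 0.008], 0]
    - [0.2, [0, 0, 0], 0]
    - [0.3, [0, 0, 0], 0]

```text
time_s: 5.3
position: [0.6039, 0.1691, 0.0822]
tcp_rot: [[0.067, 0.998, -0.001], [0.998, -0.067, -0.0], [-0.0, -0.001, -1.0]]
force: [-0.2, 0.4, 0.6]
finger_gap: 0.074
grip_force: 0.0
```

Call:
jog_arm:
  deltas:
    - [0.4, [0, 0, 0], 0]
    - [0.45, [0, 0, 0], 0]
    - [0.45, [0, 0, 0], 0]

```text
time_s: 5.68
position: [0.606, 0.1692, 0.084]
tcp_rot: [[0.067, 0.998, 0.004], [0.998, -0.067, 0.0], [0.001, 0.004, -1.0]]
force: [5.9, 0.0, 2.9]
finger_gap: 0.0503
grip_force: 2.5
```

Call:
jog_arm:
  deltas:
    - [0.52, [0, 0, 0], 0]
    - [0.52, [0, 0, 0], 0]

```text
time_s: 5.92
position: [0.6064, 0.1692, 0.0843]
tcp_rot: [[0.067, 0.998, 0.005], [0.998, -0.067, 0.0], [0.001, 0.005, -1.0]]
force: [5.6, -1.0, 3.3]
finger_gap: 0.0431
grip_force: 2.9
```

Call:
jog_arm:
  deltas:
    - [0.58, [0, 0, 0], 0]
    - [0.62, [0, 0, 0], 0]
    - [0.62, [0, 0, 0], 0]

```text
time_s: 6.3
position: [0.607, 0.1692, 0.0847]
tcp_rot: [[0.067, 0.998, 0.006], [0.998, -0.067, 0.0], [0.001, 0.006, -1.0]]
force: [6.6, -0.9, 2.9]
finger_gap: 0.0336
grip_force: 3.4
```

Call:
jog_arm:
  deltas:
    - [0.66, [0, 0, 0], 0]
    - [0.7, [0, 0, 0], 0]
    - [0.7, [0, 0, 0], 0]

```text
time_s: 6.68
position: [0.6057, 0.1693, 0.0847]
tcp_rot: [[0.068, 0.998, 0.004], [0.998, -0.068, 0.0], [0.001, 0.004, -1.0]]
force: [2.5, -0.2, 6.7]
finger_gap: 0.0294
grip_force: 30.0
```

```bash
python3 - <<'E'
from h import *
S=viewer.camera('scene');I=S['pixels'][250:350,300:420];cv2.imwrite('pics/c6.png',cv2.resize(I,None,fx=6,fy=6,interpolation=cv2.INTER_CUBIC))
o=status.get_obs();print(o['position'],o['force'],o['finger_gap'],o['grip_force'])
E
```

```text
[0.60572526 0.16927662 0.08471998] [ 2.03673156 -1.07851775  7.7312117 ] 0.029474264044061744 29.993588961660862
```

View pics/c6.png

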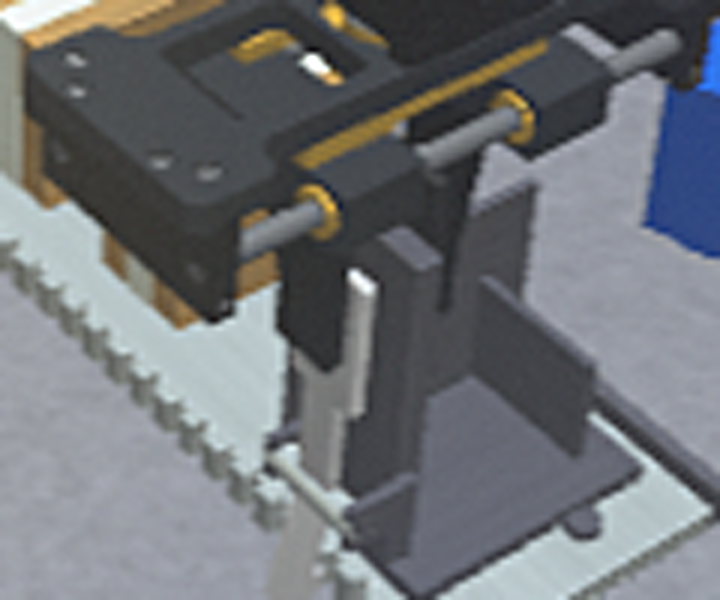

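The lever is upright and gripped: gap 29.5 mm at 30 N, so it is fully squeezed, and the pads overlap paddle and post. Now I slide toward −y.

Call:
jog_arm:
  deltas:
    - [0.75, [-0.004, 0, 0], 0]
    - [0.75, [-0.008, 0, 0], 0]
    - [0.75, [-0.01, 0, 0], 0]
    - [0.75, [-0.01, 0, 0], 0]
    - [0.75, [-0.008, 0, 0], 0]

```text
time_s: 7.35
position: [0.6027, 0.1299, 0.0847]
tcp_rot: [[0.067, 0.998, 0.003], [0.998, -0.067, 0.002], [0.002, 0.003, -1.0]]
force: [1.0, 2.3, 8.0]
finger_gap: 0.0297
grip_force: 30.0
```

```bash
python3 - <<'E'
from h import *
T=viewer.camera('top')
y=np.array([.067,.99776,0])
print([(a,(y@atz(T,(a,250),z)).round(4)) for a in (386,389,392) for z in (.01,.088)])
o=status.get_obs();print(o['position'],o['position']@y,o['force'],o['finger_gap'])
# dark profile along fence row
for r in (230,240,262): print(r,T['pixels'][r,374:416].mean(1).astype(int).tolist())
E
```

```text
[(386, np.float64(-0.1011)), (386, np.float64(-0.0923)), (389, np.float64(-0.1065)), (389, np.float64(-0.0973)), (392, np.float64(-0.1119)), (392, np.float64(-0.1023))]
[0.60264538 0.1288313  0.0846561 ] 0.16891995943814342 [ 1.36866252 -0.1631947   7.68678522] 0.029604658851475365
230 [133, 136, 133, 132, 131, 128, 130, 125, 132, 166, 163, 167, 155, 69, 44, 47, 43, 45, 58, 92, 110, 83, 84, 90, 85, 86, 87, 85, 82, 84, 88, 85, 85, 85, 90, 85, 87, 89, 117, 162, 162, 163]
240 [137, 138, 135, 131, 133, 136, 134, 131, 135, 168, 167, 161, 99, 45, 44, 43, 45, 51, 87, 88, 83, 83, 85, 86, 85, 85, 85, 83, 82, 83, 85, 84, 86, 89, 86, 86, 84, 103, 161, 161, 162, 162]
262 [134, 129, 130, 131, 132, 130, 134, 165, 166, 166, 153, 43, 46, 44, 41, 48, 84, 88, 79, 87, 89, 87, 87, 87, 87, 83, 85, 84, 87, 87, 86, 86, 86, 84, 86, 99, 148, 165, 164, 165, 165, 162]
```

Call:
jog_arm:
  deltas:
    - [0.75, [-0.006, 0, 0], 0]
    - [0.75, [-0.006, 0, 0], 0]
    - [0.75, [-0.005, 0, 0], 0]
    - [0.75, [-0.004, 0, 0], 0]
    - [0.75, [-0.004, 0, 0], 0]

```text
time_s: 8.02
position: [0.6008, 0.1051, 0.0846]
tcp_rot: [[0.067, 0.998, 0.003], [0.998, -0.067, 0.001], [0.002, 0.003, -1.0]]
force: [1.1, 1.9, 8.7]
finger_gap: 0.0298
grip_force: 30.0
```

Call:
jog_arm:
  deltas:
    - [0.75, [-0.004, 0, 0], 0]
    - [0.75, [-0.004, 0, 0], 0]
    - [0.75, [-0.004, 0, 0], 0]
    - [0.75, [-0.004, 0, 0], 0]
    - [0.75, [-0.004, 0, 0], 0]

```text
time_s: 8.65
position: [0.5994, 0.0854, 0.0846]
tcp_rot: [[0.067, 0.998, 0.002], [0.998, -0.067, 0.002], [0.002, 0.002, -1.0]]
force: [-0.5, 3.3, 8.9]
finger_gap: 0.0297
grip_force: 30.0
```

Call:
jog_arm:
  deltas:
    - [0.75, [-0.004, 0, 0], 0]
    - [0.75, [-0.004, 0, 0], 0]
    - [0.75, [-0.004, 0, 0], 0]
    - [0.75, [-0.004, 0, 0], 0]
    - [0.75, [-0.004, 0, 0], 0]

```text
time_s: 9.28
position: [0.5978, 0.0655, 0.0846]
tcp_rot: [[0.067, 0.998, 0.002], [0.998, -0.067, 0.002], [0.002, 0.002, -1.0]]
force: [-1.4, 3.6, 9.2]
finger_gap: 0.0296
grip_force: 30.0
```

Call:
jog_arm:
  deltas:
    - [0.75, [-0.003, 0, 0], 0]
    - [0.75, [-0.003, 0, 0], 0]
    - [0.75, [-0.003, 0, 0], 0]
    - [0.75, [-0.003, 0, 0], 0]

```text
time_s: 9.78
position: [0.597, 0.0539, 0.0846]
tcp_rot: [[0.067, 0.998, 0.002], [0.998, -0.067, 0.002], [0.002, 0.002, -1.0]]
force: [-1.5, 5.7, 10.1]
finger_gap: 0.0301
grip_force: 30.0
```

```bash
python3 - <<'E'
from h import *
T=viewer.camera('top');cv2.imwrite('pics/t2.png',T['pixels'])
y=np.array([.067,.99776,0]);o=status.get_obs();print(o['position'],o['position']@y,o['force'],o['finger_gap'])
for r in (230,262): print(r,T['pixels'][r,250:392].mean(1).astype(int).tolist())
E
```

```text
[0.59695582 0.05352576 0.08465599] 0.09340190691621277 [-2.29910351  3.42363841 10.30136337] 0.029972194825002286
230 [51, 42, 28, 26, 28, 30, 31, 38, 38, 38, 37, 42, 36, 40, 39, 46, 42, 44, 42, 44, 44, 45, 45, 42, 40, 44, 45, 44, 49, 45, 40, 43, 44, 43, 45, 46, 38, 42, 44, 45, 66, 85, 83, 82, 83, 84, 81, 77, 43, 43, 75, 83, 87, 85, 84, 85, 81, 69, 37, 107, 224, 224, 224, 223, 223, 223, 222, 216, 132, 138, 133, 132, 131, 125, 128, 127, 120, 100, 122, 124, 126, 132, 131, 126, 126, 132, 171, 225, 224, 224, 223, 223, 223, 222, 214, 131, 134, 132, 130, 130, 127, 128, 125, 115, 56, 74, 111, 124, 122, 129, 131, 130, 128, 125, 135, 186, 222, 223, 222, 222, 223, 224, 223, 216, 132, 130, 134, 126, 127, 127, 127, 122, 128, 160, 163, 160, 152, 71, 44, 44, 46, 43]
262 [73, 76, 75, 77, 68, 65, 79, 79, 79, 78, 77, 77, 78, 78, 77, 76, 77, 77, 77, 78, 77, 78, 79, 80, 78, 76, 77, 77, 133, 153, 139, 69, 77, 76, 74, 73, 71, 69, 73, 86, 80, 85, 82, 84, 84, 80, 37, 40, 73, 82, 85, 83, 85, 84, 84, 70, 37, 83, 185, 218, 218, 218, 218, 217, 213, 170, 135, 138, 136, 131, 127, 128, 126, 123, 97, 124, 124, 121, 125, 125, 126, 124, 127, 148, 215, 216, 217, 215, 217, 217, 216, 211, 168, 134, 136, 133, 130, 127, 128, 128, 124, 94, 68, 86, 123, 123, 124, 126, 127, 122, 125, 126, 151, 219, 219, 219, 219, 218, 218, 218, 211, 150, 133, 133, 129, 127, 129, 129, 128, 128, 126, 162, 161, 159, 151, 41, 44, 47, 42, 52, 79, 85]
```

Call:
jog_arm:
  deltas:
    - [0.75, [-0.002, 0, 0], 0]
    - [0.75, [-0.002, 0, 0], 0]
    - [0.75, [-0.002, 0, 0], 0]
    - [0.75, [-0.002, 0, 0], 0]

```text
time_s: 10.32
position: [0.5964, 0.0464, 0.0847]
tcp_rot: [[0.067, 0.998, 0.002], [0.998, -0.067, 0.003], [0.003, 0.002, -1.0]]
force: [-1.7, 5.5, 9.9]
finger_gap: 0.0298
grip_force: 30.0
```

Call:
jog_arm:
  deltas:
    - [0.75, [-0.002, 0, 0], 0]
    - [0.75, [-0.002, 0, 0], 0]
    - [0.75, [-0.001, 0, 0], 0]

```text
time_s: 10.7
position: [0.596, 0.0413, 0.0846]
tcp_rot: [[0.067, 0.998, 0.002], [0.998, -0.067, 0.003], [0.003, 0.002, -1.0]]
force: [-1.5, 6.7, 9.6]
finger_gap: 0.0299
grip_force: 30.0
```

Call:
jog_arm:
  deltas:
    - [0.75, [-0.001, 0, 0], 0]
    - [0.75, [-0.001, 0, 0], 0]

```text
time_s: 10.95
position: [0.5959, 0.0394, 0.0847]
tcp_rot: [[0.067, 0.998, 0.002], [0.998, -0.067, 0.003], [0.003, 0.002, -1.0]]
force: [-1.6, 4.6, 10.2]
finger_gap: 0.0298
grip_force: 30.0
```

Call:
jog_arm:
  deltas:
    - [0.75, [-0.001, 0, 0], 0]
    - [0.75, [-0.001, 0, 0], 0]

```text
time_s: 11.2
position: [0.5957, 0.0374, 0.0847]
tcp_rot: [[0.067, 0.998, 0.002], [0.998, -0.067, 0.003], [0.003, 0.002, -1.0]]
force: [-1.7, 5.5, 10.6]
finger_gap: 0.0301
grip_force: 30.0
```

Call:
jog_arm:
  deltas:
    - [0.75, [-0.001, 0, 0], 0]
    - [0.75, [-0.001, 0, 0], 0]

```text
time_s: 11.45
position: [0.5956, 0.0356, 0.0847]
tcp_rot: [[0.067, 0.998, 0.002], [0.998, -0.067, 0.003], [0.003, 0.002, -1.0]]
force: [-1.9, 8.2, 9.7]
finger_gap: 0.0296
grip_force: 30.0
```

```bash
python3 - <<'E'
from h import *
T=viewer.camera('top')
o=status.get_obs();print(o['position'],o['force'])
for r in (230,262): print(r,T['pixels'][r,300:392].mean(1).astype(int).tolist())
E
```

```text
[0.59560731 0.03566836 0.08466099] [-1.4230334   7.93063047 10.92741232]
230 [44, 45, 44, 39, 44, 41, 41, 33, 57, 81, 84, 85, 85, 85, 86, 77, 37, 36, 64, 85, 84, 82, 86, 84, 79, 88, 154, 224, 218, 131, 133, 132, 132, 125, 127, 127, 123, 118, 99, 123, 122, 126, 129, 129, 124, 123, 137, 184, 221, 221, 220, 221, 220, 221, 222, 215, 131, 130, 129, 128, 125, 126, 123, 123, 122, 129, 121, 125, 127, 131, 131, 128, 125, 138, 185, 224, 224, 224, 223, 225, 224, 222, 199, 128, 131, 131, 128, 126, 125, 126, 120, 94]
262 [74, 80, 77, 76, 77, 65, 81, 83, 84, 82, 83, 84, 81, 66, 33, 46, 84, 83, 83, 83, 82, 83, 79, 111, 216, 211, 166, 135, 138, 133, 127, 128, 128, 130, 124, 95, 122, 121, 124, 125, 126, 126, 121, 127, 149, 217, 218, 217, 218, 219, 218, 217, 213, 167, 134, 134, 130, 127, 126, 128, 129, 122, 94, 124, 120, 123, 127, 126, 123, 122, 125, 148, 215, 217, 217, 215, 215, 216, 216, 211, 148, 130, 133, 130, 123, 126, 128, 130, 123, 61, 81, 81]
```

Call:
jog_arm:
  deltas:
    - [0.75, [-0.001, 0, 0], 0]
    - [0.75, [0, 0, 0], 0]

```text
time_s: 11.75
position: [0.5956, 0.0357, 0.0846]
tcp_rot: [[0.067, 0.998, 0.002], [0.998, -0.067, 0.005], [0.005, 0.002, -1.0]]
force: [-1.0, 10.1, 9.2]
finger_gap: 0.0298
grip_force: 30.0
```

Call:
jog_arm:
  deltas:
    - [0.75, [-0.001, 0, 0], 0]
    - [0.75, [0, 0, 0], 0]

```text
time_s: 12.0
position: [0.5956, 0.0357, 0.0847]
tcp_rot: [[0.067, 0.998, 0.002], [0.998, -0.067, 0.006], [0.006, 0.002, -1.0]]
force: [-1.1, 13.4, 10.7]
finger_gap: 0.0298
grip_force: 30.0
```

The row is tight at TCP y=0.0357: force is rising and the position no longer changes. I relieve the push slightly, then open to about 40 mm to feel whether the pawl drops. Grip force there means notch; none means tooth.

Call:
jog_arm:
  deltas:
    - [0.75, [0.0015, 0, 0], 0]
    - [0.62, [0, 0, 0], 0]
    - [0.58, [0, 0, 0], 0]
    - [0.54, [0, 0, 0], 0]
    - [0.54, [0, 0, 0], 0]

```text
time_s: 12.62
position: [0.5969, 0.0342, 0.084]
tcp_rot: [[0.067, 0.998, 0.005], [0.998, -0.067, 0.002], [0.002, 0.005, -1.0]]
force: [6.3, 3.5, 2.1]
finger_gap: 0.0395
grip_force: 3.0
```

Call:
jog_arm:
  deltas:
    - [0.54, [0, 0, 0], 0]
    - [0.54, [0, 0, 0], 0]

```text
time_s: 12.88
position: [0.5969, 0.0342, 0.0839]
tcp_rot: [[0.067, 0.998, 0.005], [0.998, -0.067, 0.002], [0.002, 0.004, -1.0]]
force: [6.2, 3.8, 1.0]
finger_gap: 0.0402
grip_force: 2.9
```

Call:
jog_arm:
  deltas:
    - [0.51, [0, 0, 0], 0]
    - [0.51, [0, 0, 0], 0]
    - [0.51, [0, 0, 0], 0]

```text
time_s: 13.25
position: [0.5968, 0.0342, 0.0838]
tcp_rot: [[0.067, 0.998, 0.004], [0.998, -0.067, 0.002], [0.002, 0.004, -1.0]]
force: [6.4, 3.1, 1.7]
finger_gap: 0.0425
grip_force: 2.8
```

Call:
jog_arm:
  deltas:
    - [0.48, [0, 0, 0], 0]
    - [0.48, [0, 0, 0], 0]
    - [0.48, [0, 0, 0], 0]

```text
time_s: 13.62
position: [0.5966, 0.0342, 0.0837]
tcp_rot: [[0.067, 0.998, 0.004], [0.998, -0.067, 0.002], [0.002, 0.004, -1.0]]
force: [6.4, 3.5, 0.5]
finger_gap: 0.0455
grip_force: 2.6
```

Call:
jog_arm:
  deltas:
    - [0.45, [0, 0, 0], 0]
    - [0.45, [0, 0, 0], 0]
    - [0.45, [0, 0, 0], 0]

```text
time_s: 14.0
position: [0.5963, 0.0341, 0.0835]
tcp_rot: [[0.067, 0.998, 0.003], [0.998, -0.067, 0.002], [0.002, 0.003, -1.0]]
force: [5.2, 2.0, 0.5]
finger_gap: 0.0478
grip_force: 2.5
```

Call:
jog_arm:
  deltas:
    - [0.42, [0, 0, 0], 0]
    - [0.42, [0, 0, 0], 0]
    - [0.42, [0, 0, 0], 0]

```text
time_s: 14.38
position: [0.5961, 0.0341, 0.0834]
tcp_rot: [[0.067, 0.998, 0.003], [0.998, -0.067, 0.002], [0.002, 0.003, -1.0]]
force: [5.4, 2.9, 1.6]
finger_gap: 0.0505
grip_force: 2.3
```

Call:
jog_arm:
  deltas:
    - [0.39, [0, 0, 0], 0]
    - [0.39, [0, 0, 0], 0]
    - [0.39, [0, 0, 0], 0]

```text
time_s: 14.75
position: [0.5958, 0.0341, 0.0832]
tcp_rot: [[0.067, 0.998, 0.002], [0.998, -0.067, 0.002], [0.002, 0.002, -1.0]]
force: [4.2, 3.6, 0.6]
finger_gap: 0.053
grip_force: 2.2
```

Call:
jog_arm:
  deltas:
    - [0.36, [0, 0, 0], 0]
    - [0.36, [0, 0, 0], 0]
    - [0.36, [0, 0, 0], 0]

```text
time_s: 15.12
position: [0.5956, 0.0341, 0.083]
tcp_rot: [[0.067, 0.998, 0.002], [0.998, -0.067, 0.002], [0.002, 0.002, -1.0]]
force: [4.0, 3.1, 0.5]
finger_gap: 0.0559
grip_force: 2.0
```

Call:
jog_arm:
  deltas:
    - [0.33, [0, 0, 0], 0]
    - [0.33, [0, 0, 0], 0]
    - [0.33, [0, 0, 0], 0]

```text
time_s: 15.5
position: [0.5953, 0.0339, 0.0828]
tcp_rot: [[0.067, 0.998, 0.001], [0.998, -0.067, 0.001], [0.001, 0.001, -1.0]]
force: [4.1, 2.6, -0.7]
finger_gap: 0.0582
grip_force: 1.9
```

The paddle has moved out more than 14 mm, well past the on-tooth stop (≤8.6 mm), so the pawl is in a notch with the row tight. Opening fully.

Call:
jog_arm:
  deltas:
    - [0.28, [0, 0, 0], 0]
    - [0.23, [0, 0, 0], 0]
    - [0.15, [0, 0, 0], 0]
    - [0, [0, 0, 0], 0]
    - [0, [0, 0, 0], 0]

```text
time_s: 16.12
position: [0.5942, 0.0327, 0.0822]
tcp_rot: [[0.067, 0.998, -0.001], [0.998, -0.067, -0.0], [-0.0, -0.001, -1.0]]
force: [0.4, 0.4, -0.6]
finger_gap: 0.0837
grip_force: 0.0
```

Call:
jog_arm:
  deltas:
    - [0, [0, 0, 0], 0]
    - [0, [0, 0, -0.02], 0]
    - [0, [0, 0, -0.03], 0]
    - [0, [0, 0, -0.04], 0]
    - [0, [0, 0, -0.04], 0]

```text
time_s: 16.75
position: [0.595, 0.033, 0.2154]
tcp_rot: [[0.067, 0.998, 0.001], [0.998, -0.067, -0.0], [-0.0, 0.001, -1.0]]
force: [0.2, 0.4, -0.9]
finger_gap: 0.0869
grip_force: 0.0
```

Call:
jog_arm:
  deltas:
    - [0, [0.02, 0, -0.04], 0]
    - [0, [0.05, -0.03, 0], 0]
    - [0, [0.06, -0.04, 0], 0]
    - [0, [0.06, -0.04, 0], 0]
    - [0, [0, 0, 0], 0]

```text
time_s: 17.38
position: [0.5056, 0.2169, 0.2546]
tcp_rot: [[0.061, 0.998, 0.002], [0.998, -0.061, 0.002], [0.002, 0.002, -1.0]]
force: [0.6, 0.7, -0.6]
finger_gap: 0.087
grip_force: 0.0
```

```bash
python3 - <<'E'
from h import *
S=viewer.camera('scene');T=viewer.camera('top')
I=cv2.resize(S['pixels'][210:330,260:390],(600,554),interpolation=cv2.INTER_CUBIC);J=cv2.resize(T['pixels'][160:300,260:420],None,fx=1.24,fy=1.24)
J=cv2.copyMakeBorder(J,0,554-J.shape[0],0,0,cv2.BORDER_CONSTANT)
cv2.imwrite('pics/f.png',np.hstack([I,J])); print(status.get_obs()['force'])
E
```

```text
[-0.38920549 -0.4185201   0.97316009]
```

View pics/f.png

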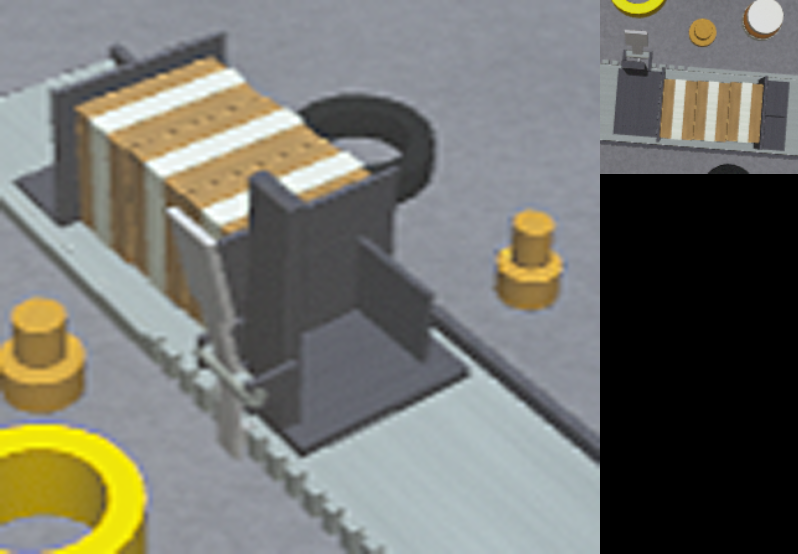

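The row is closed with no gaps and upright. The paddle leans fully out: about 17 px from the post, matching its rest lean. Nothing else was disturbed.

```bash
python3 -c "from station import hand_in; print(hand_in())"
```

```text
the job is handed in; nothing more can be done
None
```

The job is handed in: the three cartons are pushed together against the fixed bookend with no visible gap, the lever is let go with its pawl in a notch (judged by feel and by its lean in the last picture), and nothing else looked disturbed there.

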